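# Prise open the stuck sugar tin with a palette knife

### The job

The sugar tin has snapped tight shut. Slip the blade of the palette knife in through the cut-out under the front edge of the lid, lever the lid up off its catch with the blade, not with the fingers, and fold it right back as far as it goes. Then lay the knife flat on the worktop, clear of the tin; leave the tin standing about where it is and do not disturb the mug, teaspoon or salt shaker.

Things in the scene. Friction and masses are not known exactly. Their poses are not given: they have to be found in the camera images.
- sugar_tin: White enamelled tin, dark rims, hinged lid, holding sugar cubes; loose, 1.2 kg; 120 mm wide (y), 100 deep (x), 90 high shut. Origin: centre of underside; -x side is the front (to the robot at yaw 0), +y left. Front wall face x = -50; hinge line along y at x = 53.5, z = 88. Cut-out in the front wall's top, 52 mm wide: open slot z = 81 to 88 under the closed lid. Sugar lies below z = 56.
- lid (a joint): Angle of the tin's lid about its rear hinge: 0 snapped shut, grows as it opens, end stop 1.95 (leaning back past upright). A sprung catch behind the front wall holds it up to about 0.07 (a few N at the front edge); beyond that the stiff hinge lets it stay wherever it is left. Plate 2.4 mm thick, 106 mm from hinge to front edge.
- cutout (a point): Middle of the cut-out's bottom edge, on the outer face of the tin's front wall (tin frame x = -50, y = 0, z = 81 mm): the edge on which a blade can be levered. Axes as the tin's.
- lip (a point): Foremost point, in the middle, of the lid's curled front lip (a dark bead 5 mm thick, centre 1.5 mm above the lid's underside; with the lid shut it stands 55 mm in front of the tin's centre). Moves with the lid.
- palette_knife: Palette knife, brown wooden handle, straight steel blade, 225 mm long, 0.1 kg, lying flat. Origin: underside of the handle below the grip point, near the centre of mass; x towards the tip, z up. Handle 20 mm wide, 16 thick, x = -80 to 25 mm, steel ferrule to 34; blade 22 wide, 2 thick, at the handle's mid-height (z = 7 to 9), round end at x = 145.
- blade_tip (a point): Tip of the palette knife's blade, at mid-thickness (knife frame x = 145, z = 8 mm). Axes as the knife's.
- mug: White mug, 83 mm across, 86 mm high, with a handle; origin at the centre of its underside. A bystander.
- teaspoon: Steel teaspoon, 132 mm long, lying on the worktop; origin under its middle. A bystander.
- salt_shaker: Clear salt shaker, 44 mm across, 90 mm high; origin at the centre of its underside. A bystander.

How it is judged:
By the outcome, as a careful person would: the job done as asked, in the order asked, and still so for the second after the job is handed in, with the robot touching nothing.
It also fails if it takes over 58 s, if anything falls off the work surface, if the arm or the gripper's body presses on something with over 40 N, if the wrist force passes 120 N, or if a joint passes its speed limit or range.

### The arm

A 6-joint arm with a two-finger parallel gripper is mounted at the origin on a cart in front of the work surface, level with it; the furniture and walls round the work are solid. World frame = base frame: x ahead of the robot, y to its left, z up, the work surface at z = 0. Lengths are in m, angles in rad, forces in N, time in s.
With the tool pointing down it reaches from about 0.25 to 0.8 m from the base axis. Payload 3.9 kg.
Tool frame: the origin (TCP) lies on the centre line of the jaws, within the pads' length; the fingertips stand 22 mm ahead of it and the grasp point (between the pads) lies 3 mm ahead of it; z points along the fingers, y is the line along which they close (so a half turn about z gives the same grasp; the last joint's range is limited). The gripper opens to 85 mm and grips with 20 to 120 N. Pads are 22 mm wide; open, the fingers measure 114 mm over their backs; the gripper's body (76 mm by 85 mm) begins 54 mm behind the grasp point. The pads swing forward as they close: fully open they stand 13 mm farther back than shut.
Start: joints at [-1.192, 0.26, -0.138, 1.173, 0, 1.571], TCP at [0.194, -0.488, 0.253] pointing down, gripper open.
Joint ranges: [-2.78, 2.78], [-0.83, 1.72], [-1.28, 1.37], [-1.9, 2.12], [-1.57, 1.48], [-3.14, 3.14]. Speed limits (rad/s): [2.57, 2.57, 3.14, 3.14, 3.14, 3.14].

### API

Orientations are given as a unit quaternion [x, y, z, w].
In Python, from bench import bot gives the robot as it stands. The module is installed in compiled form; this text tells all that it offers.
- The arm moves only by the tool jog_arm, never from a script. Its arguments are lists of equal length, an entry for each row: "gripper": the opening, from 0 (shut) to 1 (fully open); "delta_pos": the shift along the tool's x, y, z in units of 300 mm (1.0 is 300 mm), a list of three; "yaw": the turn about the tool's z in units of 360 degrees (1.0 is 360 degrees). A call has 1 to 10 rows; each row is the pose to reach, as a shift and turn from the pose commanded when the call began, along the tool's axes at that moment, turning the shorter way round; what a row does not reach only later rows make up. A row lasts 1/10 s, in which the tool goes at most 50 mm and 8.59 degrees, less where a joint would pass 70% of its speed; a pose out of reach is approached as far as the arm can. A call with a number of a shift or a turn outside -1 to 1 is refused whole. A call with a gripper value outside its range is refused whole. The fingers move at their own pace and stop on an object; "newtons" is the grip in N (left out, the last holds). Time passes only in rows, so rows that repeat a pose let the fingers close. It gives the time, the measured TCP pose, the force, the opening and the grip force at its end, in the units of the state.
- bot.get_state(): the state, without advancing time (a new reading comes with each control period).
- bot.snapshot(name): name is "scene" or "top"; returns the picture (384x512x3 uint8, blue, green, red); there is no depth.
- bot.camera_model(name): a dict with "fx", "fy", "cx", "cy" (pixels), "xyz" and "orientation" of the camera in the world. Camera axes: x right, y down, z forward; pixel columns grow to the right and rows downward; lengths in m; the calibration is good to about 2 mm. A picture is of the moment at which its call begins. camera_model takes no time and is no camera call.
- bot.close_job(): hands the job in; it is judged then, once.
The state is a dict: "time_s": time; "joints": joint angles; "joint_vel": joint speeds; "joint_efforts": joint torques, N m; "tcp_pos": TCP position; "orientation": TCP orientation; "contact_force": force on the tool from outside, world axes, zero at the start; "moment": the same for the moment, N m; "grip_width": finger opening in m; "finger_force": force on a finger pad.
Only numpy, scipy, OpenCV 4.12 (cv2) and the standard library are available. Lean on these libraries where they do the work, as an engineer would, in place of code of your own. Each camera call takes 0.05 s, during which the arm holds its last target. There are 200 camera calls.

## Working session

There is one attempt and no reset: what is moved stays moved. The work goes in short steps, Python scripts to look and compute and a tool call to move; the robot and the scene stay as the last step left them, time stands still between calls to the robot, and variables do not carry over. Pictures are saved under pics/ and viewed, at most 10 in all, crops included, and the job is handed in when it is done.

Besides the shell and the picture viewer there is one more tool, called after "Request:" in YAML: its name, and indented under it one key for each argument. jog_arm: Moves the arm, as the interface text tells. Shifts and turns lie within -1 to 1; 1 stands for 300 mm of shift or 360 degrees of turn. Its arguments: {"type":"object","properties":{"gripper":{"type":"array","items":{"type":"number"}},"delta_pos":{"type":"array","items":{"type":"array","items":{"type":"number"}}},"yaw":{"type":"array","items":{"type":"number"}},"newtons":{"type":"number"}},"required":["gripper","delta_pos","yaw"]}

```bash
mkdir -p pics
python3 - <<'E'
from bench import bot
import cv2
for n in("scene","top"):
    cv2.imwrite(f"pics/{n}0.png",bot.snapshot(n)); print(bot.camera_model(n))
print(bot.get_state())
E
```

```text
{'fx': 384.5327187614864, 'fy': 384.5327187614864, 'cx': 253.95517444941166, 'cy': 199.43354252715693, 'xyz': array([-0.19822614,  0.58039227,  0.62174667]), 'orientation': array([-0.46145856,  0.74166633, -0.41824014,  0.24912294])}
{'fx': 356.3711575275778, 'fy': 356.3711575275778, 'cx': 254.43000753795735, 'cy': 200.14881689609686, 'xyz': array([0.50327398, 0.17817371, 1.04527696]), 'orientation': array([-0.6982075 ,  0.7152552 , -0.0268033 ,  0.01406641])}
{'time_s': 0.1, 'joints': array([-1.19198961e+00,  2.60662766e-01, -1.39236071e-01,  1.17267418e+00,
       -2.64516095e-05,  1.57079772e+00]), 'joint_vel': array([ 0.000228  , -0.00076848,  0.00335258, -0.00080598, -0.00048556,
        0.00016132]), 'joint_efforts': array([ 1.07087566e-03, -4.06508231e+01,  2.54527563e+01,  1.00822971e-02,
        4.73665318e-05,  5.99799890e-06]), 'tcp_pos': array([ 0.19393733, -0.48726468,  0.25252629]), 'orientation': array([ 9.82116483e-01,  1.88272207e-01, -1.80241473e-04, -8.69969605e-04]), 'contact_force': array([-0.22677204, -0.37363707,  0.40128274]), 'moment': array([ 0.00500814, -0.0123506 ,  0.03964392]), 'finger_force': 0.0, 'grip_width': 0.08539949633747236}
```

View pics/top0.png

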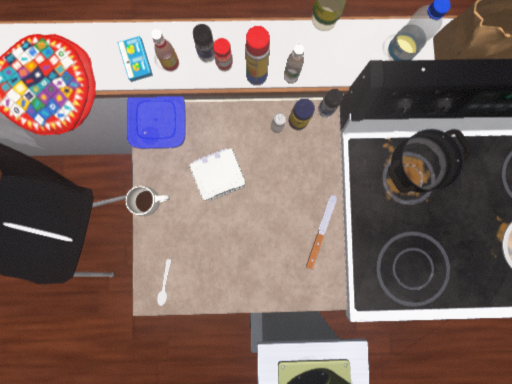

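View pics/scene0.png

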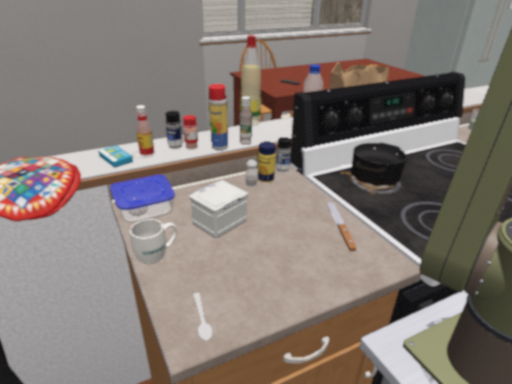

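The top view shows the tin around (217,175), yawed about +22°, and the knife from (310,267) at the handle end to (333,197) at the tip. The mug is at (143,200) and the spoon at (164,282). Next I'll take enlarged crops.

```bash
cat > h.py <<'E'
import cv2, numpy as np
from scipy.spatial.transform import Rotation as R
from bench import bot
def crop(img,x0,y0,w,h,s,step=10):
    c=cv2.resize(img[y0:y0+h,x0:x0+w],None,fx=s,fy=s,interpolation=cv2.INTER_CUBIC)
    for x in range(-(-x0//step)*step,x0+w,step):
        X=int((x-x0+.5)*s); cv2.line(c,(X,0),(X,6),(0,0,255),1); cv2.putText(c,str(x),(X-10,16),0,.35,(0,0,255),1)
    for y in range(-(-y0//step)*step,y0+h,step):
        Y=int((y-y0+.5)*s); cv2.line(c,(0,Y),(6,Y),(0,0,255),1); cv2.putText(c,str(y),(8,Y+4),0,.35,(0,0,255),1)
    return c
def proj(n,P):
    m=bot.camera_model(n); p=R.from_quat(m['orientation']).inv().apply(np.atleast_2d(P)-m['xyz'])
    return np.c_[m['fx']*p[:,0]/p[:,2]+m['cx'],m['fy']*p[:,1]/p[:,2]+m['cy']]
def ray(n,uv,z):
    m=bot.camera_model(n); d=R.from_quat(m['orientation']).apply([(uv[0]-m['cx'])/m['fx'],(uv[1]-m['cy'])/m['fy'],1.])
    return m['xyz']+d*(z-m['xyz'][2])/d[2]
E
python3 - <<'E'
from h import *
t=cv2.imread('pics/top0.png'); s=cv2.imread('pics/scene0.png')
a=crop(t,185,145,65,60,6); b=crop(t,298,190,45,80,6); b=cv2.copyMakeBorder(b,0,600-480,0,0,0)
c=crop(s,185,175,68,60,6)[:, :390]
a=cv2.copyMakeBorder(a,0,300-300 if False else 0,0,0,0)
l=np.zeros((600,400,3),np.uint8); a=cv2.resize(a,(325,300)) if False else a
l=np.zeros((720,410,3),np.uint8); l[:360,:390]=a; l[360:720,:c.shape[1]]=c
m=np.zeros((720,690,3),np.uint8); m[:,:410]=l; m[:480,415:685]=b[:480]
cv2.imwrite('pics/crop1.png',cv2.resize(m,(575,600),interpolation=cv2.INTER_AREA))
E
```

```text
(no output)
```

View pics/crop1.png

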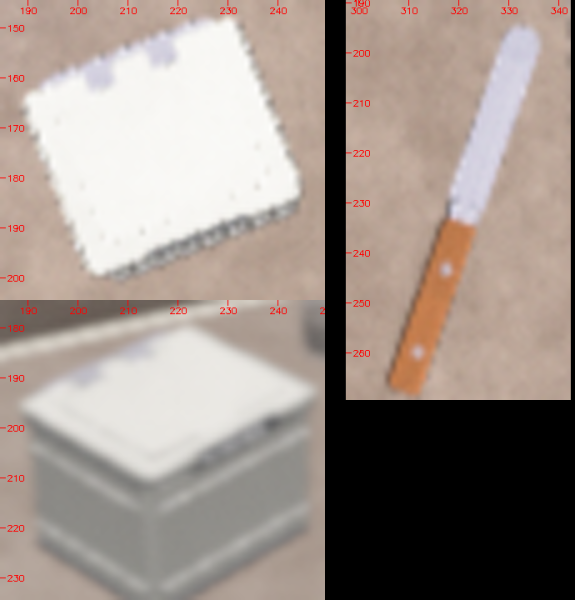

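The crop shows:
- **Lid corners, top view:** (189,164), (231.5,148), (244.5,180.5), (203.5,199).
- **Cut-out:** on the front, at the lower right in both views.
- **Knife:** tip at (334,195), handle end at (309.3,267.5).

I'll fit the poses from these.

Run:
```python
from h import *
from scipy.optimize import least_squares
L=[(53,60),(53,-60),(-52.5,-60),(-52.5,60)]
T=[(188.9,164.1),(231.5,147.9),(244.5,180.5),(203.5,198.9)]
S=[(188.5,195.5),(223.1,179.5),(247.9,192.5),(214.5,210.1)]
SB=[((50,60),(192.1,223.5)),((-50,-60),(245.7,220.1)),((-50,60),(214.9,234.1))]
def w(p,x,y,z): c,s=np.cos(p[2]),np.sin(p[2]); x/=1e3;y/=1e3; return [p[0]+c*x-s*y,p[1]+s*x+c*y,z]
def f(p,v='ts'):
    P=[w(p,*q,.0902) for q in L]; r=[]
    if 't' in v: r.append(proj('top',P)-T)
    if 's' in v: r.append(proj('scene',P)-S); r.append(proj('scene',[w(p,*q,0.) for q,_ in SB])-[u for _,u in SB])
    return np.vstack(r).ravel()
for v in('t','s','ts'):
    r=least_squares(f,[.57,.285,.38],kwargs={'v':v}); print(v,r.x,np.degrees(r.x[2])); 
print(r.fun.round(1).reshape(-1,2))
tip=ray('top',(333.9,194.9),.009); end=ray('top',(309.3,267.5),.014); fb=ray('top',(320.7,233.1),.014)
d=(tip-end)[:2]; a=np.arctan2(d[1],d[0]); print(tip,end,fb,np.linalg.norm(d),np.degrees(a))
u=d/np.linalg.norm(d); print('origin', tip[:2]-.145*u, end[:2]+.08*u)
g=(tip[:2]-.145*u+end[:2]+.08*u)/2+.01*u; print('grip',g)
st=bot.get_state(); M=R.from_quat(st['orientation']); print(M.as_matrix().round(3))
print(M.inv().apply([g[0]-st['tcp_pos'][0],g[1]-st['tcp_pos'][1],.10-st['tcp_pos'][2]])/.3)
ty=np.degrees(np.arctan2(*M.as_matrix()[[1,0],0])); print('tool x heading',ty)
```

```text
t [0.63426486 0.25877633 0.37067335] 21.238018385612918
s [0.6338926  0.25797948 0.33377662] 19.123991680845723
ts [0.63410786 0.25839103 0.35279943] 20.21391824274644
[[ 0.5 -1.3]
 [-0.6 -1.2]
 [ 0.7  2.3]
 [ 0.   0.3]
 [-0.2 -1.2]
 [-1.8 -0.5]
 [-0.  -0.3]
 [ 0.3 -0.6]
 [-0.8 -1. ]
 [ 1.3 -0.9]
 [ 0.5  3.6]]
[ 0.57291251 -0.0741992   0.009     ] [0.36508821 0.00588478 0.014     ] [ 0.4627483  -0.03048526  0.014     ] 0.2227204094777403 -21.073900347149447
origin [ 0.43761048 -0.02206129] [ 0.43973761 -0.02288097]
grip [ 0.44800522 -0.02606685]
[[ 0.929  0.37  -0.001]
 [ 0.37  -0.929  0.002]
 [-0.    -0.002 -1.   ]]
[ 1.35538747 -1.11424543  0.51036558]
tool x heading 21.703948611339158
```

Request:
jog_arm:
  gripper: [0.5,0.5,0.5,0.5,0.5,0.5,0.5,0.5,0.5,0.5]
  delta_pos:
    - [0.95,-0.78,0.2]
    - [0.95,-0.78,0.2]
    - [0.95,-0.78,0.2]
    - [0.95,-0.78,0.2]
    - [0.95,-0.78,0.2]
    - [0.95,-0.78,0.2]
    - [0.95,-0.78,0.2]
    - [0.95,-0.78,0.2]
    - [0.95,-0.78,0.2]
    - [0.95,-0.78,0.2]
  yaw: [0.119,0.119,0.119,0.119,0.119,0.119,0.119,0.119,0.119,0.119]

```text
time_s: 1.1
tcp_pos: [0.3723, -0.1639, 0.1929]
orientation: [0.983, -0.182, -0.001, 0.0]
contact_force: [0.3, -0.8, 1.0]
grip_width: 0.0426
finger_force: 0.0
```

```bash
cat >> h.py <<'E'
def to(x,y,z):
    st=bot.get_state(); M=R.from_quat(st['orientation']); X=M.as_matrix()[:,0]
    print('t',st['time_s'],'tcp',st['tcp_pos'].round(4),'head',np.degrees(np.arctan2(X[1],X[0])).round(2),'F',st['contact_force'].round(1),'w',st['grip_width'].round(4))
    print('delta',(M.inv().apply(np.array([x,y,z])-st['tcp_pos'])/.3).round(4))
E
python3 -c "
from h import *
to(.448,-.026,.08)"
```

```text
Traceback (most recent call last):
  File "h.py", line 19, in to
    print('t',st['time_s'],'tcp',st['tcp_pos'].round(4),'head',np.degrees(np.arctan2(X[1],X[0])).round(2),'F',st['contact_force'].round(1),'w',st['grip_width'].round(4))
                                                                                                                                               ^^^^^^^^^^^^^^^^^^^^^^
AttributeError: 'float' object has no attribute 'round'
```

```bash
sed -i "s/st\['grip_width'\].round(4)/round(st['grip_width'],4)/" h.py
python3 -c "
from h import *
to(.448,-.026,.08)"
```

```text
t 1.1 tcp [ 0.3723 -0.1639  0.1929] head -20.93 F [ 0.3 -0.8  1. ] w 0.0426
delta [ 0.0718 -0.5196  0.376 ]
```

Request:
jog_arm:
  gripper: [0.5,0.5,0.5,0.5,0.5,0.5,0.5,0.5]
  delta_pos:
    - [0.072,-0.52,0.2]
    - [0.072,-0.52,0.2]
    - [0.072,-0.52,0.2]
    - [0.072,-0.52,0.2]
    - [0.072,-0.52,0.37]
    - [0.072,-0.52,0.37]
    - [0.072,-0.52,0.37]
    - [0.072,-0.52,0.37]
  yaw: [0,0,0,0,0,0,0,0]

```text
time_s: 1.9
tcp_pos: [0.4176, -0.1222, 0.0864]
orientation: [0.988, -0.155, 0.002, -0.02]
contact_force: [-1.2, -0.5, -1.7]
grip_width: 0.0433
finger_force: 0.0
```

```bash
python3 -c "
from h import *
to(.448,-.026,.022)
t=bot.snapshot('top'); s=bot.snapshot('scene')
cv2.imwrite('pics/c2.png',np.hstack([crop(t,290,185,60,90,6),crop(s,310,180,60,90,6)]))"
```

```text
t 1.9 tcp [ 0.4176 -0.1222  0.0864] head -17.84 F [-1.2 -0.5 -1.7] w 0.0433
delta [-0.0013 -0.3272  0.2283]
```

View pics/c2.png

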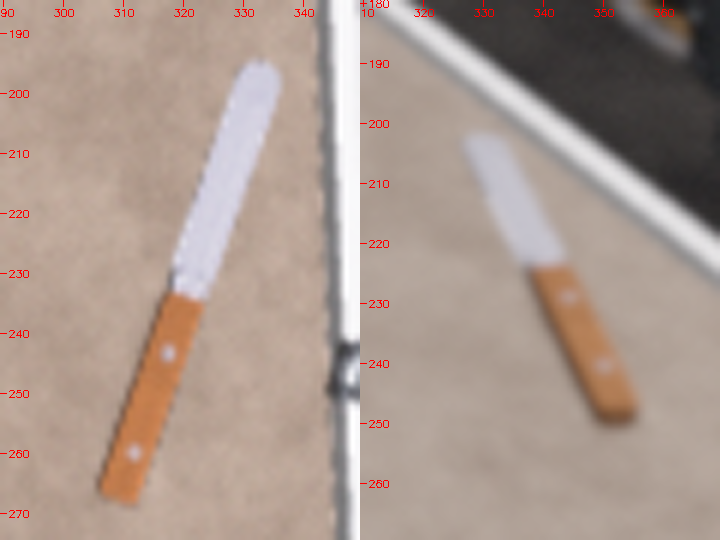

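The knife hasn't moved, and the gripper is still over the stove edge, short of its target. I'll check the joints.

```bash
python3 -c "
from h import *
s=bot.get_state(); print(s['joints'].round(3),s['joint_vel'].round(3),s['joint_efforts'].round(1),s['moment'].round(2),R.from_quat(s['orientation']).as_matrix().round(3))"
```

```text
[-0.312  0.258 -0.628  0.686  0.041  3.141] [ 0.006 -0.014  0.014  0.013  0.     0.001] [ -0.  -34.   19.3  -0.1   0.2  -0. ] [-0.02 -0.03 -0.04] [[ 0.952 -0.306  0.011]
 [-0.306 -0.951  0.039]
 [-0.002 -0.041 -0.999]]
```

Joint 6 is at its limit, so I'll use the grasp turned by half a turn.

Request:
jog_arm:
  gripper: [0.5,0.5,0.5,0.5,0.5,0.5,0.5,0.5,0.5,0.5]
  delta_pos:
    - [0,0,-0.1]
    - [0,0,-0.1]
    - [0,0,-0.1]
    - [0,0,-0.1]
    - [0,0,-0.1]
    - [0,0,-0.1]
    - [0,0,-0.1]
    - [0,0,-0.1]
    - [0,0,-0.1]
    - [0,0,-0.1]
  yaw: [-0.23,-0.23,-0.23,-0.23,-0.23,-0.23,-0.23,-0.23,-0.23,-0.23]

```text
time_s: 3.0
tcp_pos: [0.4183, -0.1231, 0.118]
orientation: [0.842, 0.539, 0.016, -0.013]
contact_force: [0.1, -0.3, 0.2]
grip_width: 0.0427
finger_force: 0.0
```

```bash
python3 -c "
from h import *
to(.448,-.026,.08)"
```

```text
t 3.0 tcp [ 0.4183 -0.1231  0.118 ] head 65.3 F [ 0.1 -0.3  0.2] w 0.0427
delta [ 0.3299 -0.0446  0.1404]
```

Request:
jog_arm:
  gripper: [0.5,0.5,0.5,0.5,0.5,0.5,0.5,0.5,0.5,0.5]
  delta_pos:
    - [0.33,-0.045,0.1]
    - [0.33,-0.045,0.1]
    - [0.33,-0.045,0.1]
    - [0.33,-0.045,0.14]
    - [0.33,-0.045,0.14]
    - [0.33,-0.045,0.14]
    - [0.33,-0.045,0.14]
    - [0.33,-0.045,0.14]
    - [0.33,-0.045,0.14]
    - [0.33,-0.045,0.14]
  yaw: [-0.26,-0.26,-0.26,-0.26,-0.26,-0.26,-0.26,-0.26,-0.26,-0.26]

```text
time_s: 4.0
tcp_pos: [0.4485, -0.0259, 0.0801]
orientation: [0.248, 0.969, 0.021, 0.002]
contact_force: [-0.2, 0.4, -0.1]
grip_width: 0.0428
finger_force: 0.0
```

```bash
python3 -c "
from h import *
to(.448,-.026,.04);s=bot.get_state(); print(s['joints'].round(3),R.from_quat(s['orientation']).as_matrix().round(3)[:,2])"
```

```text
t 4.0 tcp [ 0.4485 -0.0259  0.0801] head 151.34 F [-0.2  0.4 -0.1] w 0.0428
delta [ 0.0003 -0.0065  0.1336]
[-0.084  0.281 -0.617  0.663  0.04   0.416] [ 0.013  0.039 -0.999]
```

Request:
jog_arm:
  gripper: [0.5,0.5,0.5,0.5,0.5,0.5]
  delta_pos:
    - [0,-0.007,0.05]
    - [0,-0.007,0.1]
    - [0,-0.007,0.13]
    - [0,-0.007,0.16]
    - [0,-0.007,0.18]
    - [0,-0.007,0.18]
  yaw: [-0.021,-0.021,-0.021,-0.021,-0.021,-0.021]

```text
time_s: 4.6
tcp_pos: [0.4468, -0.0253, 0.0245]
orientation: [0.186, 0.982, 0.02, 0.001]
contact_force: [-0.6, 0.6, -1.1]
grip_width: 0.0423
finger_force: 0.0
```

```bash
python3 -c "
from h import *
to(.448,-.026,.02)"
```

```text
t 4.6 tcp [ 0.4468 -0.0253  0.0245] head 158.55 F [-0.6  0.6 -1.1] w 0.0423
delta [-0.0045 -0.0012  0.0151]
```

Request:
jog_arm:
  gripper: [0.5,0.3,0.2,0.1,0.0,0.0,0.0,0.0,0.0,0.0]
  delta_pos:
    - [0,0,0.008]
    - [0,0,0.008]
    - [0,0,0.008]
    - [0,0,0.008]
    - [0,0,0.008]
    - [0,0,0.008]
    - [0,0,0.008]
    - [0,0,0.008]
    - [0,0,0.008]
    - [0,0,0.008]
  yaw: [0,0,0,0,0,0,0,0,0,0]
  newtons: 100

```text
time_s: 5.6
tcp_pos: [0.4476, -0.0253, 0.0233]
orientation: [0.186, 0.982, 0.02, 0.002]
contact_force: [-1.2, -1.2, 5.8]
grip_width: 0.0173
finger_force: 97.9
```

Request:
jog_arm:
  gripper: [0,0,0,0,0,0,0,0]
  delta_pos:
    - [0,0,-0.05]
    - [0,0,-0.15]
    - [0,0,-0.25]
    - [0,0,-0.35]
    - [0,0,-0.35]
    - [0,0,-0.35]
    - [0,0,-0.35]
    - [0,0,-0.35]
  yaw: [0,0,-0.02,-0.04,-0.06,-0.08,-0.117,-0.117]

```text
time_s: 6.4
tcp_pos: [0.4459, -0.0294, 0.1277]
orientation: [-0.182, 0.983, 0.018, 0.009]
contact_force: [0.8, -0.4, -1.3]
grip_width: 0.0176
finger_force: 98.3
```

```bash
python3 -c "
from h import *
to(.448,-.026,.02)
t=bot.snapshot('top'); s=bot.snapshot('scene')
cv2.imwrite('pics/c3.png',np.hstack([crop(t,250,130,90,130,4),crop(s,220,130,110,130,4)]))"
```

```text
t 6.4 tcp [ 0.4459 -0.0294  0.1277] head -159.1 F [ 0.8 -0.4 -1.3] w 0.0176
delta [-0.0016 -0.0036  0.3592]
```

View pics/c3.png

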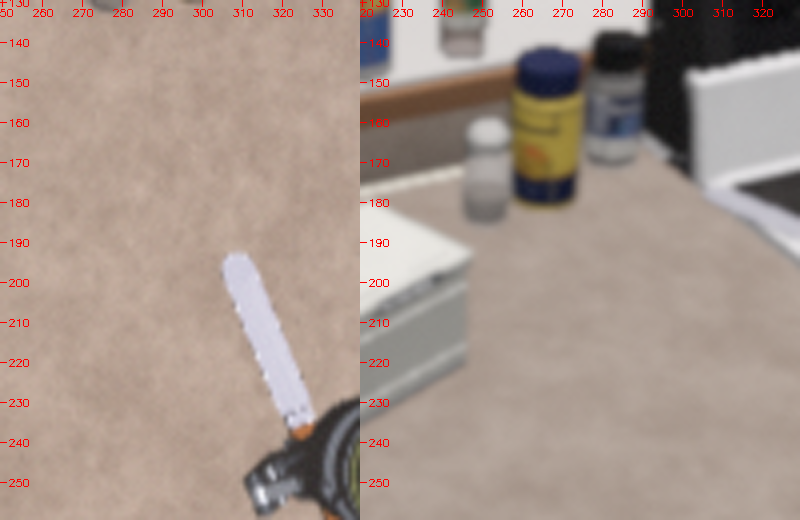

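The knife is held flat, with its tip at top pixel (308.5,192.5). Now I'll bring it in front of the tin.

Request:
jog_arm:
  gripper: [0,0,0,0,0,0,0,0]
  delta_pos:
    - [-0.194,0.675,0]
    - [-0.194,0.675,0]
    - [-0.194,0.675,0]
    - [-0.194,0.675,0]
    - [-0.194,0.675,0]
    - [-0.194,0.675,0]
    - [-0.194,0.675,0]
    - [-0.194,0.675,0]
  yaw: [0,0,0,0,0,0,0,0]

```text
time_s: 7.3
tcp_pos: [0.4288, 0.179, 0.1354]
orientation: [-0.178, 0.984, 0.018, 0.009]
contact_force: [-0.7, 0.2, -0.5]
grip_width: 0.0173
finger_force: 98.4
```

```bash
python3 -c "
from h import *
to(.428,.181,.12)
t=bot.snapshot('top'); s=bot.snapshot('scene')
cv2.imwrite('pics/t4.png',t);cv2.imwrite('pics/s4.png',s)
cv2.imwrite('pics/c4.png',np.hstack([crop(t,190,140,66,100,6),crop(s,185,170,66,100,6)]))"
```

```text
t 7.3 tcp [0.4288 0.179  0.1354] head -159.5 F [-0.7  0.2 -0.5] w 0.0173
delta [0.0014 0.0054 0.0514]
```

View pics/c4.png

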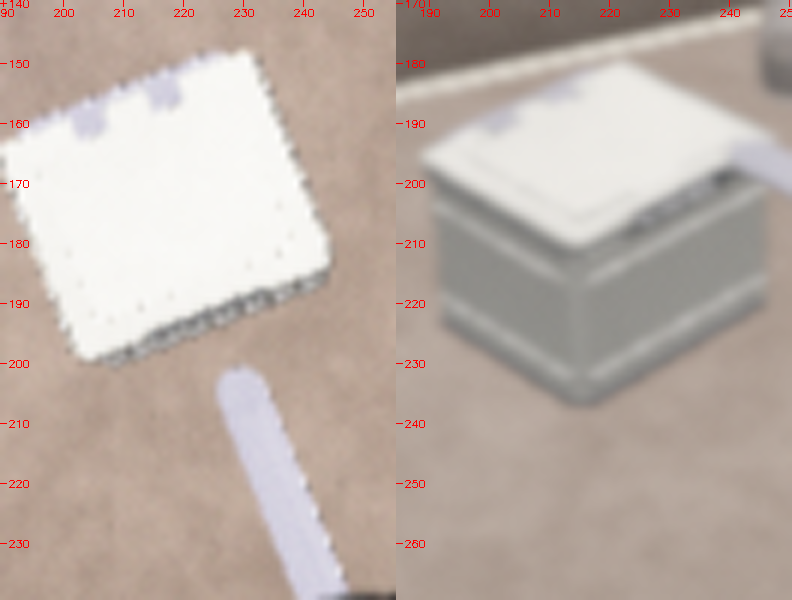

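In the top view the tip is at (229.5,200.5), and the dark lip section over the cut-out is centred near (224,192). In the scene view the tip is at (240,194.2). I'll refine the tin's yaw by rectifying the lid.

Run:
```python
from h import *
from scipy.optimize import least_squares
t=cv2.imread('pics/t4.png').astype(int)
m=((t.min(2)>205)).astype(np.uint8); m[:,:185]=0;m[:,250:]=0;m[:140]=0;m[205:]=0
m=cv2.morphologyEx(m,cv2.MORPH_OPEN,np.ones((3,3),np.uint8))
c=max(cv2.findContours(m,cv2.RETR_EXTERNAL,cv2.CHAIN_APPROX_NONE)[0],key=cv2.contourArea)[:,0].astype(float)
P=np.array([ray('top',q,.0904)[:2] for q in c])*1e3
r=cv2.minAreaRect(P.astype(np.float32)); print(r)
# edge directions
for yaw0 in [np.radians(20.5)]:
    q=(P-P.mean(0))@R.from_euler('z',yaw0).as_matrix()[:2,:2]
    for nm,sel,ax in(('left',(q[:,1]>50)&(abs(q[:,0])<35),0),('right',(q[:,1]<-50)&(abs(q[:,0])<35),0),('front',(q[:,0]<-42)&(abs(q[:,1])<48),1),('rear',(q[:,0]>42)&(abs(q[:,1])<48),1)):
        k=np.polyfit(q[sel][:,ax],q[sel][:,1-ax],1); print(nm,sel.sum(),20.5+np.degrees(np.arctan(k[0]))*(1 if ax==0 else -1),k[1])
print('mean',P.mean(0))
f=lambda X:np.r_[proj('top',X)[0]-[229.5,200.5],proj('scene',X)[0]-[240,194.2]]
s=least_squares(f,[.55,.22,.11]); print('tip',s.x,s.fun)
print('tip at z=.12', ray('top',(229.5,200.5),.12))
print('lip',ray('top',(224,192),.089))
```

```text
((633.2418823242188, 260.4405517578125), (107.4859619140625, 122.90485382080078), 20.2729549407959)
left 28 20.19307855024157 58.41550995246299
right 24 19.825896704065162 -60.22294321540567
front 34 20.11670863031604 -50.91234446682003
rear 33 20.297123625524996 52.68050203686514
mean [632.8496434  260.83530848]
tip [0.55814713 0.22737046 0.12050934] [-0.69299735 -0.34467287  0.75259919  0.06420892]
tip at z=.12 [0.55723815 0.22561807 0.12      ]
lip [0.58227467 0.2415005  0.089     ]
```

Request:
jog_arm:
  gripper: [0,0,0,0,0]
  delta_pos:
    - [-0.1,0.018,0]
    - [-0.183,0.018,0.03]
    - [-0.183,0.018,0.08]
    - [-0.183,0.018,0.08]
    - [-0.183,0.018,0.08]
  yaw: [0,0,0,0,0]

```text
time_s: 7.9
tcp_pos: [0.4779, 0.2046, 0.1128]
orientation: [-0.179, 0.984, 0.018, 0.008]
contact_force: [0.1, -0.5, -1.4]
grip_width: 0.0175
finger_force: 98.5
```

Request:
jog_arm:
  gripper: [0,0,0]
  delta_pos:
    - [0,0,0.01]
    - [0,0,0.015]
    - [0,0,0.015]
  yaw: [0,0,0]

```text
time_s: 8.2
tcp_pos: [0.4786, 0.2058, 0.1089]
orientation: [-0.179, 0.984, 0.018, 0.009]
contact_force: [0.4, -0.3, -0.8]
grip_width: 0.0168
finger_force: 98.5
```

Request:
jog_arm:
  gripper: [0,0,0]
  delta_pos:
    - [0,0,0.003]
    - [0,0,0.005]
    - [0,0,0.005]
  yaw: [0,0,0]

```text
time_s: 8.5
tcp_pos: [0.4788, 0.2061, 0.1072]
orientation: [-0.179, 0.984, 0.018, 0.009]
contact_force: [0.6, -0.1, -1.5]
grip_width: 0.0173
finger_force: 98.5
```

Request:
jog_arm:
  gripper: [0,0,0]
  delta_pos:
    - [0,0,0.004]
    - [0,0,0.004]
    - [0,0,0.004]
  yaw: [0,0,0]

```text
time_s: 8.8
tcp_pos: [0.4788, 0.2061, 0.1059]
orientation: [-0.179, 0.984, 0.018, 0.009]
contact_force: [-0.3, 1.0, -0.6]
grip_width: 0.0176
finger_force: 98.5
```

Request:
jog_arm:
  gripper: [0,0,0]
  delta_pos:
    - [0,0,0.003]
    - [0,0,0.003]
    - [0,0,0.003]
  yaw: [0,0,0]

```text
time_s: 9.1
tcp_pos: [0.4788, 0.2061, 0.105]
orientation: [-0.179, 0.984, 0.018, 0.009]
contact_force: [-0.0, 0.4, -0.6]
grip_width: 0.0176
finger_force: 98.5
```

Request:
jog_arm:
  gripper: [0,0,0]
  delta_pos:
    - [0,0,0.003]
    - [0,0,0.003]
    - [0,0,0.003]
  yaw: [0,0,0]

```text
time_s: 9.4
tcp_pos: [0.4789, 0.2061, 0.1042]
orientation: [-0.179, 0.984, 0.018, 0.009]
contact_force: [-0.1, 0.4, -1.4]
grip_width: 0.0175
finger_force: 98.5
```

Request:
jog_arm:
  gripper: [0,0]
  delta_pos:
    - [0,0,0.003]
    - [0,0,0.003]
  yaw: [0,0]

```text
time_s: 9.6
tcp_pos: [0.4789, 0.2062, 0.1034]
orientation: [-0.179, 0.984, 0.018, 0.009]
contact_force: [0.0, -0.1, 0.6]
grip_width: 0.0173
finger_force: 98.6
```

Request:
jog_arm:
  gripper: [0,0]
  delta_pos:
    - [0,0,0.003]
    - [0,0,0.003]
  yaw: [0,0]

```text
time_s: 9.8
tcp_pos: [0.479, 0.2063, 0.1026]
orientation: [-0.179, 0.984, 0.018, 0.009]
contact_force: [-0.9, -1.1, 1.8]
grip_width: 0.0174
finger_force: 98.8
```

```bash
python3 -c "
from h import *
to(.428,.181,.12); print(bot.get_state()['moment'])
t=bot.snapshot('top'); s=bot.snapshot('scene')
cv2.imwrite('pics/c5.png',np.hstack([crop(t,190,140,66,75,6),crop(s,195,165,66,75,6)]))"
```

```text
t 9.8 tcp [0.479  0.2063 0.1026] head -159.35 F [-0.9 -1.1  1.8] w 0.0174
delta [ 0.1872 -0.0168 -0.0634]
[ 0.01279589 -0.04173935 -0.02925886]
```

View pics/c5.png

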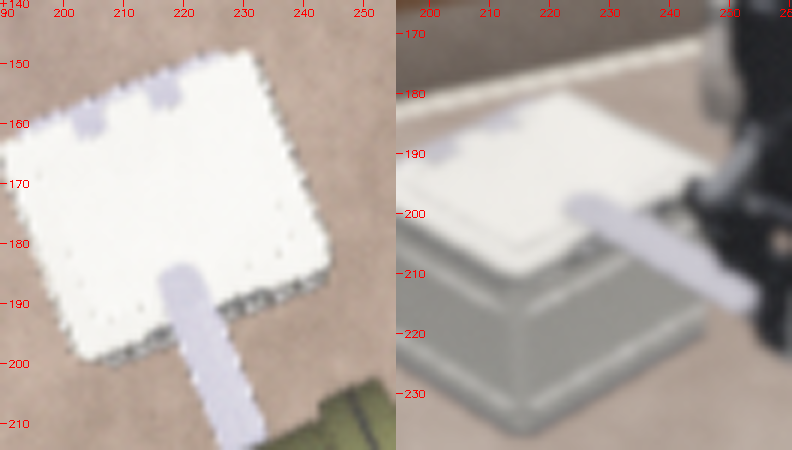

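The blade lies across the lip near the middle of the cut-out, with its tip at top (219.5,183) and scene (223.5,199). Contact came at TCP z≈0.1035. I'll back out and drop to slot height.

Request:
jog_arm:
  gripper: [0,0,0,0,0,0,0]
  delta_pos:
    - [0,0,-0.015]
    - [0.07,-0.006,-0.015]
    - [0.14,-0.006,-0.015]
    - [0.14,-0.006,0.01]
    - [0.14,-0.006,0.024]
    - [0.14,-0.006,0.024]
    - [0.14,-0.006,0.024]
  yaw: [0,0,0,0,0,0,0]

```text
time_s: 10.6
tcp_pos: [0.4412, 0.1904, 0.0941]
orientation: [-0.179, 0.984, 0.018, 0.009]
contact_force: [0.4, 0.2, -0.4]
grip_width: 0.0175
finger_force: 98.5
```

Run:
```python
from h import *
from scipy.optimize import least_squares
f=lambda X:np.r_[proj('top',X)[0]-[219.5,183.2],proj('scene',X)[0]-[223.5,199.2]]
s=least_squares(f,[.55,.22,.11]); print('tip on lid',s.x,s.fun)
to(.4,.2,.094)
t=bot.snapshot('top'); s=bot.snapshot('scene')
cv2.imwrite('pics/t6.png',t);cv2.imwrite('pics/s6.png',s)
cv2.imwrite('pics/c6.png',np.hstack([crop(t,195,160,44,70,9),crop(s,205,180,44,70,9)])[:600,:800])
```

```text
tip on lid [0.60704472 0.25411114 0.08542896] [-0.26469329 -0.12496116  0.28594949  0.03168027]
t 10.6 tcp [0.4412 0.1904 0.0941] head -159.36 F [ 0.4  0.2 -0.4] w 0.0175
delta [ 1.17e-01  7.85e-02 -1.00e-04]
```

View pics/c6.png

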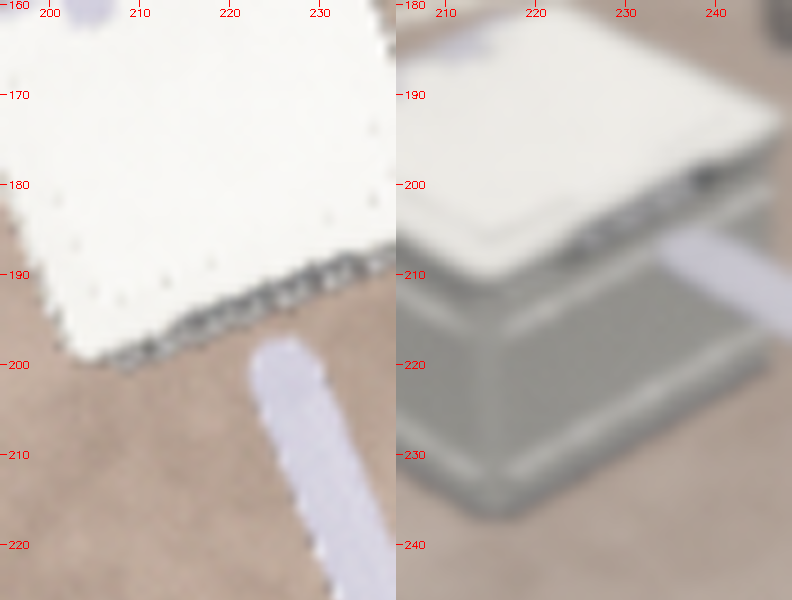

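The tip sits about 15 mm in front of the lip, lined up with the slot. In the top view it is at (226,197), in the scene at (234,207).

Request:
jog_arm:
  gripper: [0,0,0,0,0,0]
  delta_pos:
    - [-0.02,0,0]
    - [-0.035,0,0]
    - [-0.045,0,0]
    - [-0.055,0,0]
    - [-0.06,0,0]
    - [-0.06,0,0]
  yaw: [0,0,0,0,0,0]

```text
time_s: 11.3
tcp_pos: [0.4574, 0.1964, 0.0946]
orientation: [-0.179, 0.984, 0.018, 0.009]
contact_force: [0.5, -0.2, -1.5]
grip_width: 0.0174
finger_force: 98.5
```

Request:
jog_arm:
  gripper: [0,0,0]
  delta_pos:
    - [-0.01,0,0]
    - [-0.015,0,0]
    - [-0.015,0,0]
  yaw: [0,0,0]

```text
time_s: 11.6
tcp_pos: [0.4617, 0.1981, 0.0947]
orientation: [-0.179, 0.984, 0.018, 0.009]
contact_force: [-0.4, -0.4, -1.0]
grip_width: 0.0175
finger_force: 98.5
```

Request:
jog_arm:
  gripper: [0,0,0]
  delta_pos:
    - [-0.01,0,0]
    - [-0.015,0,0]
    - [-0.015,0,0]
  yaw: [0,0,0]

```text
time_s: 11.9
tcp_pos: [0.466, 0.1997, 0.0948]
orientation: [-0.179, 0.984, 0.018, 0.009]
contact_force: [-0.2, 0.6, -1.1]
grip_width: 0.0175
finger_force: 98.5
```

Request:
jog_arm:
  gripper: [0,0,0,0]
  delta_pos:
    - [-0.015,0,0]
    - [-0.03,0,0]
    - [-0.04,0,0]
    - [-0.04,0,0]
  yaw: [0,0,0,0]

```text
time_s: 12.3
tcp_pos: [0.4776, 0.204, 0.0952]
orientation: [-0.179, 0.984, 0.018, 0.01]
contact_force: [0.6, -0.3, -1.7]
grip_width: 0.0177
finger_force: 98.5
```

Run:
```python
from h import *
to(.4,.2,.094)
t=bot.snapshot('top'); s=bot.snapshot('scene')
cv2.imwrite('pics/c7.png',np.hstack([crop(t,190,140,66,75,6),crop(s,195,165,66,75,6)]))
```

```text
t 12.3 tcp [0.4776 0.204  0.0952] head -159.36 F [ 0.6 -0.3 -1.7] w 0.0177
delta [2.469e-01 7.860e-02 2.000e-04]
```

View pics/c7.png

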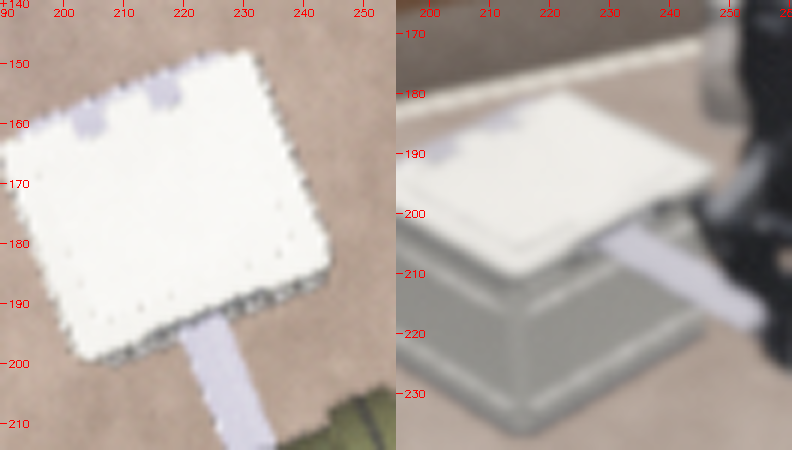

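The blade is through the cut-out and under the lid, with no contact force. Next I'll lever up.

Request:
jog_arm:
  gripper: [0,0,0,0,0,0,0]
  delta_pos:
    - [0,0,-0.007]
    - [0,0,-0.014]
    - [0,0,-0.021]
    - [0,0,-0.028]
    - [0,0,-0.035]
    - [0,0.001,-0.04]
    - [0,0.001,-0.04]
  yaw: [0,0,0,0,0,0,0]
  newtons: 120

```text
time_s: 13.1
tcp_pos: [0.4766, 0.2035, 0.1075]
orientation: [-0.179, 0.984, 0.018, 0.009]
contact_force: [0.0, -0.7, -1.9]
grip_width: 0.0167
finger_force: 122.1
```

Request:
jog_arm:
  gripper: [0,0,0,0,0]
  delta_pos:
    - [0,0,-0.01]
    - [0,0,-0.02]
    - [0,0,-0.03]
    - [0,0.001,-0.04]
    - [0,0.001,-0.04]
  yaw: [0,0,0,0,0]

```text
time_s: 13.6
tcp_pos: [0.4765, 0.2035, 0.1197]
orientation: [-0.179, 0.984, 0.018, 0.009]
contact_force: [0.3, -0.4, -1.1]
grip_width: 0.0169
finger_force: 122.1
```

Run:
```python
from h import *
to(.4,.2,.094)
t=bot.snapshot('top'); s=bot.snapshot('scene')
cv2.imwrite('pics/c8.png',np.hstack([crop(t,190,140,66,75,6),crop(s,195,155,66,75,6)]))
```

```text
t 13.6 tcp [0.4765 0.2035 0.1197] head -159.36 F [ 0.3 -0.4 -1.1] w 0.0169
delta [0.2449 0.0765 0.0819]
```

View pics/c8.png

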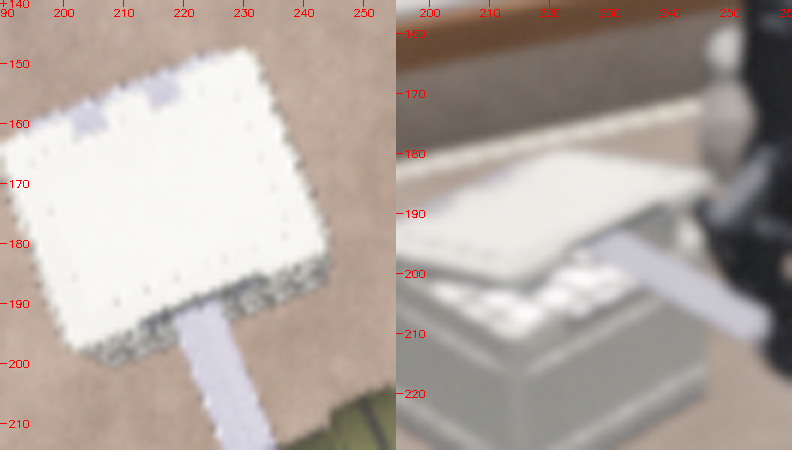

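The lid is off its catch: the top view shows the lip raised and the scene shows sugar cubes under it. I'll follow the hinge arc to fold it back.

Request:
jog_arm:
  gripper: [0,0,0,0,0,0,0,0,0,0]
  delta_pos:
    - [-0.013,0.001,-0.032]
    - [-0.028,0.002,-0.063]
    - [-0.053,0.003,-0.097]
    - [-0.08,0.004,-0.128]
    - [-0.113,0.005,-0.154]
    - [-0.148,0.006,-0.176]
    - [-0.181,0.006,-0.19]
    - [-0.215,0.007,-0.201]
    - [-0.25,0.007,-0.205]
    - [-0.25,0.007,-0.205]
  yaw: [0,0,0,0,0,0,0,0,0,0]

```text
time_s: 14.7
tcp_pos: [0.5472, 0.2302, 0.1833]
orientation: [-0.179, 0.984, 0.019, 0.011]
contact_force: [-0.6, -0.0, -1.5]
grip_width: 0.0169
finger_force: 122.2
```

Run:
```python
from h import *
to(.4,.2,.094)
t=bot.snapshot('top'); s=bot.snapshot('scene')
cv2.imwrite('pics/t9.png',t);cv2.imwrite('pics/s9.png',s)
# tin wall base position check: scene diff vs s6 in base-corner region
a=cv2.imread('pics/s6.png').astype(int)
print('base diff',np.abs(s.astype(int)-a)[215:240,190:225].mean(), 'ref',np.abs(s.astype(int)-a)[280:305,190:225].mean())
```

```text
t 14.7 tcp [0.5472 0.2302 0.1833] head -159.36 F [-0.6 -0.  -1.5] w 0.0169
delta [0.5029 0.0694 0.2864]
base diff 0.8445714285714285 ref 0.8361904761904762
```

Request:
jog_arm:
  gripper: [0,0,0,0,0,0]
  delta_pos:
    - [-0.025,0,0]
    - [-0.05,0,0]
    - [-0.075,0,0]
    - [-0.1,0,0]
    - [-0.115,0,0]
    - [-0.115,0,0]
  yaw: [0,0,0,0,0,0]

```text
time_s: 15.4
tcp_pos: [0.5783, 0.2419, 0.1832]
orientation: [-0.179, 0.984, 0.018, 0.009]
contact_force: [-0.7, 0.1, -0.9]
grip_width: 0.0165
finger_force: 122.2
```

Request:
jog_arm:
  gripper: [0,0,0]
  delta_pos:
    - [-0.007,0,0]
    - [-0.013,0,0]
    - [-0.013,0,0]
  yaw: [0,0,0]

```text
time_s: 15.7
tcp_pos: [0.581, 0.2429, 0.1834]
orientation: [-0.179, 0.984, 0.018, 0.009]
contact_force: [0.6, -0.2, -1.3]
grip_width: 0.0166
finger_force: 122.2
```

Run:
```python
from h import *
to(.4,.2,.094)
t=bot.snapshot('top'); s=bot.snapshot('scene')
cv2.imwrite('pics/t10.png',t);cv2.imwrite('pics/s10.png',s)
a=cv2.imread('pics/s6.png').astype(int)
print('base diff',np.abs(s.astype(int)-a)[215:240,190:225].mean())
```

```text
t 15.7 tcp [0.581  0.2429 0.1834] head -159.36 F [ 0.6 -0.2 -1.3] w 0.0166
delta [0.6222 0.0695 0.2852]
base diff 0.6445714285714286
```

Request:
jog_arm:
  gripper: [0,0,0]
  delta_pos:
    - [-0.007,0,0]
    - [-0.013,0,0]
    - [-0.013,0,0]
  yaw: [0,0,0]

```text
time_s: 16.1
tcp_pos: [0.5849, 0.2444, 0.1835]
orientation: [-0.179, 0.984, 0.018, 0.009]
contact_force: [-0.4, 0.4, -0.6]
grip_width: 0.0167
finger_force: 122.2
```

Request:
jog_arm:
  gripper: [0,0,0]
  delta_pos:
    - [-0.005,0,0]
    - [-0.007,0,0]
    - [-0.007,0,0]
  yaw: [0,0,0]

```text
time_s: 16.4
tcp_pos: [0.5861, 0.2448, 0.1833]
orientation: [-0.179, 0.984, 0.018, 0.009]
contact_force: [-2.3, -0.7, -0.9]
grip_width: 0.0165
finger_force: 122.3
```

Request:
jog_arm:
  gripper: [0,0,0]
  delta_pos:
    - [-0.003,0,0]
    - [-0.005,0,0]
    - [-0.005,0,0]
  yaw: [0,0,0]

```text
time_s: 16.7
tcp_pos: [0.5873, 0.2453, 0.1832]
orientation: [-0.179, 0.984, 0.018, 0.008]
contact_force: [-4.5, -1.4, -1.0]
grip_width: 0.0169
finger_force: 122.3
```

Run:
```python
from h import *
to(.4,.2,.094)
t=bot.snapshot('top'); s=bot.snapshot('scene')
cv2.imwrite('pics/t11.png',t);cv2.imwrite('pics/s11.png',s)
a=cv2.imread('pics/s6.png').astype(int)
print('base diff',np.abs(s.astype(int)-a)[215:240,190:225].mean())
b=cv2.imread('pics/t10.png').astype(int); d=np.abs(t.astype(int)-b).sum(2)>60
ys,xs=np.where(d); print(xs.min(),xs.max(),ys.min(),ys.max(),d.sum())
```

```text
t 16.7 tcp [0.5873 0.2453 0.1832] head -159.36 F [-4.5 -1.4 -1. ] w 0.0169
delta [0.644  0.0696 0.2852]
base diff 1.3085714285714285
154 352 112 379 2319
```

The end stop is reached: force rose to 4.7 N where the geometry gives 1.95 rad. I'll back off and take the knife to open worktop.

Request:
jog_arm:
  gripper: [0,0,0,0,0,0,0,0]
  delta_pos:
    - [0.03,0,0]
    - [0.1,0,0]
    - [0.2,0,0]
    - [0.3,0,0]
    - [0.4,0,0]
    - [0.5,0,0]
    - [0.5,0,0]
    - [0.5,0,0]
  yaw: [0,0,0,0,0,0,0,0]

```text
time_s: 17.6
tcp_pos: [0.4483, 0.1929, 0.1808]
orientation: [-0.179, 0.984, 0.019, 0.011]
contact_force: [0.2, -0.3, -2.0]
grip_width: 0.0168
finger_force: 122.2
```

Run:
```python
from h import *
to(.44,-.01,.12)
t=bot.snapshot('top'); s=bot.snapshot('scene')
cv2.imwrite('pics/t12.png',t);cv2.imwrite('pics/s12.png',s)
a=cv2.imread('pics/s6.png').astype(int)
print('base diff',np.abs(s.astype(int)-a)[215:240,190:225].mean())
# lid in top: predicted lip corners at angles, compare white mask extent
c,sn=np.cos(np.radians(20.15)),np.sin(np.radians(20.15))
m=(t.min(2)>150)
for th in(1.75,1.85,1.95):
    e=[]
    for y in(-.06,.06):
        x=.0535-.108*np.cos(th); z=.088+.108*np.sin(th); e.append([.6335+c*x-sn*y,.2601+sn*x+c*y,z])
    print(th,proj('top',e).round(1).tolist(),proj('scene',e).round(1).tolist())
# profile along tin x through y=+35mm at top view, print grey by image along line from lid mid outward
p0=proj('top',[[.6335+c*.05-sn*.03,.2601+sn*.05+c*.03,.088]])[0]; p1=proj('top',[[.6335+c*.13-sn*.03,.2601+sn*.13+c*.03,.19]])[0]
for k in np.linspace(0,1.2,25):
    q=p0+(p1-p0)*k; print(q.round(0).astype(int),t[int(round(q[1])),int(round(q[0]))],end=' ')
```

```text
t 17.6 tcp [0.4483 0.1929 0.1808] head -159.35 F [ 0.2 -0.3 -2. ] w 0.0168
delta [ 0.27   -0.6293  0.1744]
base diff 1.1093333333333333
1.75 [[225.1, 130.5], [178.6, 148.4]] [[214.9, 143.6], [179.8, 156.9]]
1.85 [[223.6, 126.8], [177.2, 144.6]] [[212.4, 143.3], [177.4, 156.5]]
1.95 [[222.2, 123.3], [176.0, 141.0]] [[210.0, 143.4], [175.1, 156.5]]
[200 160] [221 212 217] [199 158] [210 210 213] [198 156] [202 208 210] [197 155] [203 207 211] [196 153] [202 206 207] [195 151] [199 205 207] [194 149] [200 206 208] [194 147] [198 204 204] [193 145] [201 205 207] [192 143] [201 204 206] [191 141] [200 207 207] [190 139] [186 187 188] [189 138] [177 173 175] [188 136] [142 145 154] [187 134] [150 158 179] [186 132] [157 162 182] [186 130] [158 165 185] [185 128] [155 124 134] [184 126] [197  98  96] [183 124] [224  97  92] [182 123] [228 100  95] [181 121] [228  98  93] [180 119] [227  96  91] [179 117] [228  97  92] [179 115] [225  94  89]
```

The lid edge in the top view, around (188.5,137), matches the 1.95 rad prediction. Next I'll lay the knife down.

Request:
jog_arm:
  gripper: [0,0,0,0,0,0,0,0]
  delta_pos:
    - [0.1,-0.1,0]
    - [0.27,-0.3,0.1]
    - [0.27,-0.5,0.174]
    - [0.27,-0.63,0.174]
    - [0.27,-0.63,0.174]
    - [0.27,-0.63,0.174]
    - [0.27,-0.63,0.174]
    - [0.27,-0.63,0.174]
  yaw: [0.02,0.04,0.06,0.08,0.1,0.117,0.117,0.117]

```text
time_s: 18.5
tcp_pos: [0.4403, -0.0105, 0.1197]
orientation: [0.185, 0.983, 0.021, 0.002]
contact_force: [0.0, -1.4, -0.5]
grip_width: 0.0171
finger_force: 122.2
```

Run:
```python
from h import *
to(.44,-.01,.03)
```

```text
t 18.5 tcp [ 0.4403 -0.0105  0.1197] head 158.67 F [ 0.  -1.4 -0.5] w 0.0171
delta [ 0.0008 -0.011   0.2987]
```

Request:
jog_arm:
  gripper: [0,0,0,0,0,0]
  delta_pos:
    - [0,-0.005,0.1]
    - [0,-0.011,0.2]
    - [0,-0.011,0.25]
    - [0,-0.011,0.28]
    - [0,-0.011,0.3]
    - [0,-0.011,0.3]
  yaw: [0,0,0,0,0,0]

```text
time_s: 19.1
tcp_pos: [0.4393, -0.0097, 0.0294]
orientation: [0.185, 0.982, 0.02, 0.002]
contact_force: [0.0, 0.6, -0.9]
grip_width: 0.0168
finger_force: 122.2
```

Request:
jog_arm:
  gripper: [0,0,0,0,0]
  delta_pos:
    - [0,0,0.005]
    - [0,0,0.01]
    - [0,0,0.013]
    - [0,0,0.016]
    - [0,0,0.016]
  yaw: [0,0,0,0,0]

```text
time_s: 19.6
tcp_pos: [0.4391, -0.0099, 0.0248]
orientation: [0.186, 0.982, 0.02, 0.002]
contact_force: [0.7, -0.6, 0.3]
grip_width: 0.0164
finger_force: 122.2
```

Request:
jog_arm:
  gripper: [0,0,0]
  delta_pos:
    - [0,0,0.003]
    - [0,0,0.004]
    - [0,0,0.004]
  yaw: [0,0,0]

```text
time_s: 19.9
tcp_pos: [0.4391, -0.0099, 0.0235]
orientation: [0.186, 0.982, 0.02, 0.002]
contact_force: [0.1, -0.2, -0.1]
grip_width: 0.0169
finger_force: 122.4
```

Request:
jog_arm:
  gripper: [0.05,0.15,0.25,0.35,0.5,0.5,0.5,0.5,0.5,0.5]
  delta_pos:
    - [0,0,0.002]
    - [0,0,0.002]
    - [0,0,0.002]
    - [0,0,0.002]
    - [0,0,0.002]
    - [0,0,0.002]
    - [0,0,-0.03]
    - [0,0,-0.1]
    - [0,0,-0.2]
    - [0,0,-0.3]
  yaw: [0,0,0,0,0,0,0,0,0,0]
  newtons: 20

```text
time_s: 20.9
tcp_pos: [0.4375, -0.0134, 0.1147]
orientation: [0.186, 0.982, 0.02, 0.001]
contact_force: [0.9, 0.8, 0.2]
grip_width: 0.0425
finger_force: 0.0
```

Request:
jog_arm:
  gripper: [0.5,0.5,0.5,0.5,0.5,0.5,0.5,0.5]
  delta_pos:
    - [0,0,-0.2]
    - [0.2,0,-0.4]
    - [0.4,0,-0.4]
    - [0.5,0,-0.4]
    - [0.5,0,-0.4]
    - [0.5,0,-0.4]
    - [0.5,0,-0.4]
    - [0.5,0,-0.4]
  yaw: [0,0,0,0,0,0,0,0]

```text
time_s: 21.7
tcp_pos: [0.2983, 0.0366, 0.2341]
orientation: [0.186, 0.982, 0.02, 0.003]
contact_force: [0.1, 0.4, -0.9]
grip_width: 0.043
finger_force: 0.0
```

Run:
```python
from h import *
to(.44,-.01,.03)
t=bot.snapshot('top'); s=bot.snapshot('scene'); t0=cv2.imread('pics/top0.png'); s0=cv2.imread('pics/scene0.png')
cv2.imwrite('pics/t13.png',t);cv2.imwrite('pics/s13.png',s)
h=cv2.cvtColor(t,cv2.COLOR_BGR2HSV)
w=((h[...,0]<16)&(h[...,1]>130)&(h[...,2]>120)).astype(np.uint8); w[:,:270]=0;w[:,345:]=0;w[:185]=0;w[290:]=0
b=((t[...,0].astype(int)-t[...,2]>5)&(t.min(2)>150)).astype(np.uint8); b[:,:270]=0;b[:,335:]=0;b[:185]=0;b[290:]=0
for n,m in(('handle',w),('blade',b)):
    ys,xs=np.where(m); print(n,len(xs), xs.mean() if len(xs) else 0,ys.mean() if len(xs) else 0, cv2.minAreaRect(np.c_[xs,ys].astype(np.float32)) if len(xs)>3 else '')
d=lambda a,b,r:np.abs(a.astype(int)-b)[r[1]:r[3],r[0]:r[2]].mean().round(2)
print('mug',d(t,t0,(122,182,170,218)),'spoon',d(t,t0,(152,255,175,310)),'salt',d(t,t0,(270,110,288,134)),'tinbase(scene)',d(s,s0,(188,215,250,240)))
```

```text
t 21.7 tcp [0.2983 0.0366 0.2341] head 158.53 F [ 0.1  0.4 -0.9] w 0.043
delta [-4.983e-01  5.000e-04  6.796e-01]
handle 195 308.63589743589745 253.72820512820513 ((308.6982116699219, 253.71937561035156), (6.229464530944824, 34.49802017211914), 19.29004669189453)
blade 255 321.4392156862745 217.06666666666666 ((321.4853820800781, 217.04014587402344), (6.578554153442383, 39.5567626953125), 19.98310661315918)
mug 1.53 spoon 1.27 salt 2.46 tinbase(scene) 0.66
```

```bash
python3 -c "
from bench import bot
print(bot.close_job())"
```

```text
the job is handed in; nothing more can be done
None
```

The job is handed in at 21.8 s of the 58 s: I levered the lid off its catch with the blade and folded it back to its end stop. The knife lies flat on the worktop well clear of the tin, and image comparison showed no movement of the tin, mug, teaspoon or salt shaker.

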